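# Shade row on the thread rack

## Task

Lift the dark wooden keeper bar straight up, level, out of the two U brackets of the thread rack and lay it lengthwise along the middle of the green strip, wholly on it. Then stand the four spools of blue thread upright on the rack's four seats, each centred on its seat, in order of shade: the palest on the red seat, then ever darker along the row to the darkest at the far end from the red seat. Keep every spool upright throughout.

Things in the scene. Friction and masses are not known exactly. Their poses are not given: they have to be found in the camera images.
- spool_pale: loose spool of very pale blue (the palest) thread, upright on the table, 88 mm tall: white foot disc 54 mm across and 4 mm thick, thread wound 44 mm across from 4 to 72 mm up, then a short taper to a white core nub 16 mm across on top. Origin: centre of the underside; z up along the spool. 100 to 190 g. Round: grasp the thread from above at any yaw
- spool_sky: loose spool of sky blue (second palest) thread, upright on the table, 88 mm tall: white foot disc 54 mm across and 4 mm thick, thread wound 44 mm across from 4 to 72 mm up, then a short taper to a white core nub 16 mm across on top. Origin: centre of the underside; z up along the spool. 100 to 190 g. Round: grasp the thread from above at any yaw
- spool_royal: loose spool of royal blue (second darkest) thread, upright on the table, 88 mm tall: white foot disc 54 mm across and 4 mm thick, thread wound 44 mm across from 4 to 72 mm up, then a short taper to a white core nub 16 mm across on top. Origin: centre of the underside; z up along the spool. 100 to 190 g. Round: grasp the thread from above at any yaw
- spool_navy: loose spool of near-black navy (the darkest) thread, upright on the table, 88 mm tall: white foot disc 54 mm across and 4 mm thick, thread wound 44 mm across from 4 to 72 mm up, then a short taper to a white core nub 16 mm across on top. Origin: centre of the underside; z up along the spool. 100 to 190 g. Round: grasp the thread from above at any yaw
- seat_red: the red seat, at one end of the row of four (which end varies): fixed disc, 64 mm across, 4 mm thick, on the rack board. Origin: centre of its underside, 16 mm above the table; its top, where a spool stands, is 20 mm above the table. Rack: fixed board 90 x 360 x 16 mm. Seats are 80 mm apart in a straight row along it; fingers set across the row clear the neighbours
- seat_left: one of the two grey middle seats, the one towards the robot's left (+y): fixed disc, 64 mm across, 4 mm thick, on the rack board. Origin: centre of its underside, 16 mm above the table; its top, where a spool stands, is 20 mm above the table. It is next to the red seat or next to the end seat, as the red seat lies
- seat_right: the other grey middle seat, towards the robot's right (-y): fixed disc, 64 mm across, 4 mm thick, on the rack board. Origin: centre of its underside, 16 mm above the table; its top, where a spool stands, is 20 mm above the table. It is next to the red seat or next to the end seat, as the red seat lies
- seat_end: the grey seat at the other end of the row, farthest from the red seat: fixed disc, 64 mm across, 4 mm thick, on the rack board. Origin: centre of its underside, 16 mm above the table; its top, where a spool stands, is 20 mm above the table. 
- bar: loose dark wood bar, 360 mm long (own y axis), 16 x 16 mm, 110 g. Origin: middle of its underside, its balance point; grasp there across its width. Starts level, over the seats along the row, ends in two U brackets (slot 24 mm wide, its floor 46 mm and bracket tops 72 mm above the table; brackets 14 mm thick, 163 mm either side of the row's middle)
- strip: fixed flat green strip on the table, 400 mm long (its own y axis) x 70 mm wide, 3 mm thick, where the bar goes. Origin: centre of its underside, on the table

How it is judged (in metres and radians):
On the way:
1. the keeper bar is lifted level out of both brackets (height (world z) of bar above 0.078 m and angle between bar's own z axis and vertical below 0.15 rad), for 0.1 s.
At the end, for the whole second after the job is handed in: From the red seat to the end seat stand the palest, second palest, second darkest and darkest spool: upright (0.1 rad), within 12 mm of seat centre, at rest. The bar lies at rest on the green strip, middle within 30 mm of its middle along and across, aligned within 0.17 rad (horizontal distance between spool_pale and seat_red below 0.012 m and z of spool_pale in the frame of seat_red between 0 and 0.008 m and horizontal distance between spool_navy and seat_end below 0.012 m and z of spool_navy in the frame of seat_end between 0 and 0.008 m and ((horizontal distance between seat_red and seat_left below 0.11 m and horizontal distance between spool_sky and seat_left below 0.012 m and z of spool_sky in the frame of seat_left between 0 and 0.008 m and horizontal distance between spool_royal and seat_right below 0.012 m and z of spool_royal in the frame of seat_right between 0 and 0.008 m) or (horizontal distance between seat_red and seat_right below 0.11 m and horizontal distance between spool_sky and seat_right below 0.012 m and z of spool_sky in the frame of seat_right between 0 and 0.008 m and horizontal distance between spool_royal and seat_left below 0.012 m and z of spool_royal in the frame of seat_left between 0 and 0.008 m)) and angle between each of spool_pale, spool_sky, spool_royal, spool_navy's own z axis and vertical below 0.1 rad and linear speed of each of spool_pale, spool_sky, spool_royal, spool_navy, bar below 0.02 m/s and y of bar in the frame of strip between -0.03 and 0.03 m and x of bar in the frame of strip between -0.03 and 0.03 m and angle between the y axis of bar and the y axis of strip, either way round below 0.17 rad and height (world z) of bar below 0.03 m); the robot touches nothing.
It fails at once if a spool is tipped over (angle between any of spool_pale, spool_sky, spool_royal, spool_navy's own z axis and vertical above 0.6 rad).
It also fails if it takes over 128 s, if anything falls off the work surface, if the arm or the gripper's body presses on something with over 40 N, if the wrist force passes 120 N, or if a joint passes its speed limit or range.

## Robot

A 6-joint arm with a two-finger parallel gripper is mounted at the origin on the work surface. World frame = base frame: x ahead of the robot, y to its left, z up, the work surface at z = 0. Lengths are in mm, angles in rad, forces in N, time in s.
With the tool pointing down it reaches from about 300 to 775 mm from the base axis. Payload 14.6 kg.
Tool frame: the origin (TCP) lies on the centre line of the jaws, within the pads' length; the fingertips stand 19 mm ahead of it and the grasp point (between the pads) is the TCP (bot.tip_reach is the distance from the TCP to the fingertips, in mm); z points along the fingers, y is the line along which they close (so a half turn about z gives the same grasp; the last joint's range is limited). The gripper opens to 85 mm and grips with 20 to 120 N. Pads are 22 mm wide; open, the fingers measure 114 mm over their backs; the gripper's body (76 mm by 85 mm) begins 54 mm behind the grasp point. The pads swing forward as they close: fully open they stand 13 mm farther back than shut.
Start: joints at [-1.258, 0.3, 1.521, -0, 1.321, -0.067], TCP at [203.897, -510.799, 250.281] pointing down, gripper open.
Joint ranges: [-3.03, 3.03], [-0.79, 2.21], [0.23, 2.52], [-1.04, 4.18], [0, 3.07], [-2.55, 2.55]. Speed limits (rad/s): [2.22, 2.22, 2.57, 3.14, 3.14, 3.14].

## Interface

Orientations are given as a unit quaternion [w, x, y, z].
In Python, from rig import bot gives the robot as it stands. Calls block until the motion is done:
- bot.move_to(position, orientation): joint-space move of the TCP to a pose.
- bot.servo_line(position, attitude=None, speed=150, until_force=None): straight line of the TCP; attitude=None keeps the orientation; speed is the mean speed in mm/s. With until_force (N) it stops when the force on the tool has changed by that much, and returns True; else False.
- bot.move_joints(angles): joint-space move.
- bot.move_gripper(opening, grip_force=None): finger opening in mm; grip_force is the grip in N (None keeps the last); returns when the fingers have stopped.
- bot.dwell(seconds).
- bot.ik(position, orientation): joint angles nearest the present ones, or None.
- bot.read_state(): the state.
- bot.read_camera(name): name is "side" or "top"; returns a dict with "image" (400x640x3 uint8, blue, green, red), "depth" (400x640 float32, mm along the optical axis (not along the pixel's ray), 0 where there is no reading), "fovy" (degrees; the focal length in pixels is half the picture's height over the tangent of half this angle, whatever the lens; pixels are square), "cx", "cy" (the principal point, pixels), "eye" and "attitude" of the camera in the world. Camera axes: x right, y down, z forward; pixel columns grow to the right and rows downward; lengths in mm; the calibration is good to about 2 mm. A picture is of the moment at which its call begins.
A pose or a line that the arm cannot do raises bot.MotionError and nothing moves.
- bot.finish_job(): hands the job in; it is judged then, once.
The state is a dict: "clock": time; "joint_positions": joint angles; "qvel": joint speeds; "effort": joint torques, N m; "ee_pos": TCP position; "tool_rot": TCP orientation; "ft_force": force on the tool from outside, world axes, zero at the start; "moment": the same for the moment, N m; "grip_width": finger opening in mm; "grip_force": force on a finger pad.
Only numpy, scipy, OpenCV 4.12 (cv2) and the standard library are available. Lean on these libraries where they do the work, as an engineer would, in place of code of your own. Each camera call takes 0.05 s, during which the arm holds its last target. There are 200 camera calls.

## Working session

There is one attempt and no reset: what is moved stays moved. The work goes in short steps, each a Python script; the robot and the scene stay as the last script left them, time stands still between calls to the robot, and variables do not carry over. Pictures are saved under pics/ and viewed, at most 14 in all, crops included, and the job is handed in when it is done.

```bash
ls; mkdir -p pics; python3 - <<'E'
from rig import bot
import cv2
for n in("top","side"):
    c=bot.read_camera(n); cv2.imwrite(f"pics/{n}0.png",c["image"])
    print(n,c["fovy"],c["cx"],c["cy"],c["eye"],c["attitude"])
print(bot.read_state())
E
```

```text
pics
top 53.011580511166066 324.5238424924584 192.88769299452474 [473.90814651 -11.65651353 919.32844929] [ 0.0354526  -0.69575476  0.71685546 -0.02804761]
side 57.917630573428454 327.24680216592554 203.51089140011996 [265.27601058 517.74052749 434.56005969] [ 0.1181478  -0.19772784  0.84874638 -0.4759983 ]
{'clock': 0.1, 'joint_positions': array([-1.25760686e+00,  3.00437361e-01,  1.52152885e+00, -2.04005551e-05,
        1.32064583e+00, -6.66179129e-02]), 'qvel': array([-0.00042526, -0.00124949, -0.00185102,  0.00268757,  0.00084339,
       -0.00082989]), 'effort': array([ 1.28213793e-03, -5.44378352e+01, -3.62367189e+01, -6.37957578e-05,
        3.09072093e-03,  7.64846959e-05]), 'ee_pos': array([ 203.83603729, -510.63891945,  249.7618942 ]), 'tool_rot': array([-5.04610607e-04,  9.82021815e-01,  1.88766776e-01, -7.24855121e-05]), 'ft_force': array([-0.96735582,  1.05839368,  0.10850356]), 'moment': array([ 0.02174892, -0.03631045, -0.01198726]), 'grip_force': 0.0, 'grip_width': 85.25157936399408}
```

View pics/top0.png

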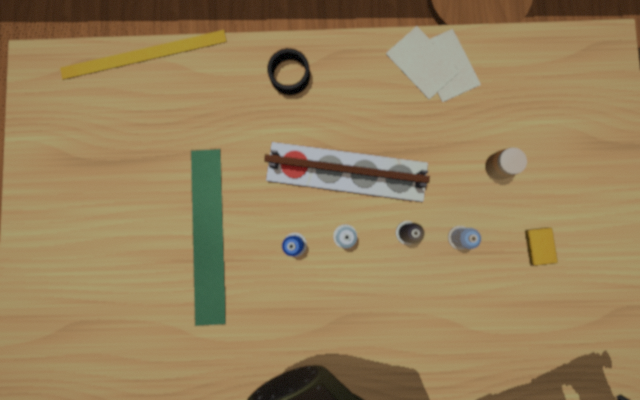

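View pics/side0.png

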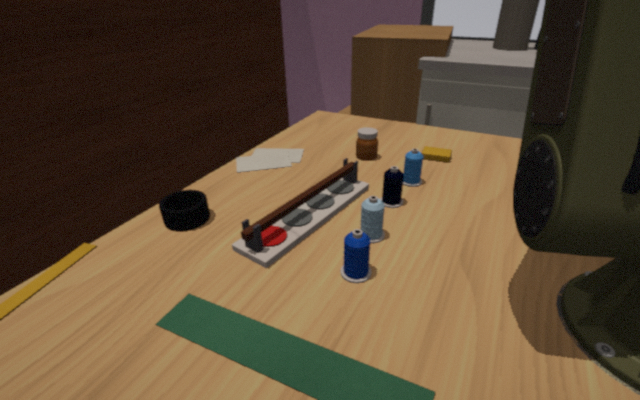

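Top view: the red seat is at (294,165), the bar runs (265,158) to (429,180), and the strip is about (192–225,150–325). The nubs are royal (292,245), pale (347,237), navy (415,233) and sky (473,238). The side view agrees on shade order and on red being at the +y end.

```bash
cat > h.py <<'E'
import numpy as np, cv2
from scipy.spatial.transform import Rotation as R
from rig import bot
def rot(q): return R.from_quat([q[1],q[2],q[3],q[0]]).as_matrix()
def cloud(n="top"):
    c=bot.read_camera(n); f=200/np.tan(np.radians(c["fovy"])/2)
    v,u=np.mgrid[:400,:640]; d=c["depth"]
    p=np.stack([(u-c["cx"])/f*d,(v-c["cy"])/f*d,d],-1)@rot(c["attitude"]).T+c["eye"]
    p[d==0]=np.nan
    return c,p
def ray(c,uv,z):
    f=200/np.tan(np.radians(c["fovy"])/2)
    r=rot(c["attitude"])@[(uv[0]-c["cx"])/f,(uv[1]-c["cy"])/f,1]
    return np.array(c["eye"])+r*(z-c["eye"][2])/r[2]
def down(yaw):  # tool y axis (closing line) at angle yaw from world y, pointing down
    q=(R.from_euler('z',yaw)*R.from_quat([1,0,0,0])).as_quat(); return [q[3],q[0],q[1],q[2]]
def pca(P):
    m=np.median(P[:,:2],0); r=cv2.minAreaRect(P[:,:2].astype(np.float32)); return r
E
python3 - <<'E'
from h import *
c,p=cloud(); im=c["image"].astype(int); z=p[...,2]
hsv=cv2.cvtColor(c["image"],cv2.COLOR_BGR2HSV)
def box(a,b,cc,d):
    m=np.zeros(z.shape,bool); m[b:d,a:cc]=1; return m
print("table z",np.nanmedian(z[270:330,300:500]),np.nanstd(z[270:330,300:500]), np.nanmedian(z[100:130,300:380]))
for n,(u,v) in dict(royal=(292,245),pale=(347,237),navy=(415,233),sky=(473,238)).items():
    b=box(u-18,v-18,u+18,v+18)
    for lo in (80,84):
        P=p[b&(z>lo)]; print(n,lo,len(P),P.mean(0).round(1),((P.max(0)+P.min(0))/2).round(1),np.ptp(P,0).round(0))
b=box(255,135,440,205)
bar=p[b&(z>54)&(z<70)&(im[...,2]>im[...,0]+15)]
print("bar",len(bar),bar[:,2].mean(),pca(bar))
bd=p[b&(z>10)&(z<25)]; print("board",len(bd),np.median(bd[:,2]),pca(bd))
g=(hsv[...,0]>65)&(hsv[...,0]<90)&(hsv[...,1]>90)&box(180,140,240,335)
print("strip",g.sum(),np.median(p[g][:,2]),pca(p[g]))
r=((hsv[...,0]<6)|(hsv[...,0]>174))&(hsv[...,1]>150)&(im[...,2]>120)&box(275,145,315,185)
P=p[r];print("red",r.sum(),P.mean(0),P.min(0),P.max(0))
E
```

```text
table z -0.0027797484917755355 1.6184836598570636 0.7519802538503768
royal 80 112 [441.4  68.4  84.2] [442.   68.9  86.1] [31. 29. 12.]
royal 84 50 [442.3  68.7  88.3] [442.3  69.1  88.2] [14. 15.  8.]
pale 80 135 [457.2 -46.8  83.8] [458.2 -47.   85.7] [29. 31. 11.]
pale 84 53 [456.9 -46.2  87.9] [454.3 -46.6  87.9] [21. 15.  7.]
navy 80 136 [ 461.6 -188.    83.9] [ 461.5 -188.2   86. ] [31. 31. 12.]
navy 84 52 [ 461.2 -188.    88.4] [ 461.4 -188.3   88.1] [14. 16.  8.]
sky 80 152 [ 447.2 -304.6   83.8] [ 447.5 -304.9   85.8] [31. 31. 12.]
sky 84 57 [ 447.3 -305.5   88. ] [ 444.7 -307.6   87.8] [21. 19.  7.]
bar 1230 62.15440523934274 ((602.01708984375, -51.97346496582031), (359.7782897949219, 21.147592544555664), 80.51082611083984)
board 4736 17.46652323327021 ((604.5767211914062, -54.84767150878906), (359.6605224609375, 90.76625061035156), 80.54851531982422)
strip 4654 nan ((468.0180358886719, 266.9013366699219), (390.7657165527344, 52.011837005615234), 4.497007369995117)
red 197 [620.03449373  63.2204201   24.54616578] [595.0739629   36.26677547  16.45800667] [650.75047795  89.11192011  63.95819811]
```

```bash
cat >> h.py <<'E'
def rectpx(c,m,z):
    m=cv2.morphologyEx(m.astype(np.uint8),cv2.MORPH_OPEN,np.ones((3,3)))
    k=max(cv2.findContours(m,cv2.RETR_EXTERNAL,cv2.CHAIN_APPROX_NONE)[0],key=cv2.contourArea)
    P=np.array([ray(c,q,z)[:2] for q in k[:,0]],np.float32); r=cv2.minAreaRect(P)
    B=cv2.boxPoints(r); a,b=B[1]-B[0],B[2]-B[1]; e=a if np.hypot(*a)>np.hypot(*b) else b
    return np.array(r[0]),sorted(r[1]),np.arctan2(e[1],e[0])
E
python3 - <<'E'
from h import *
c,p=cloud(); im=c["image"].astype(int)
def box(a,b,cc,d):
    m=np.zeros(im.shape[:2],bool); m[b:d,a:cc]=1; return m
B,G,Rr=im[...,0],im[...,1],im[...,2]
print("strip",rectpx(c,(G>Rr+15)&box(180,140,240,335),3))
print("board",rectpx(c,(B>110)&(abs(B-Rr)<40)&box(255,135,440,205),16))
print("bar",rectpx(c,(Rr>B+20)&(Rr<130)&box(255,150,440,190)&(p[...,2]>50),62))
for yaw in np.radians([-9.5,80.5,170.5,-99.5]):
    for P in ((602,-53,150),(602,-53,57)):
        print(yaw,P,bot.ik(P,down(yaw)))
E
```

```text
strip (array([467.93554688, 266.01727295]), [66.83808898925781, 395.2604675292969], np.float32(0.024117768))
board (array([575.38323975, -49.89352417]), [34.63361358642578, 361.0287780761719], np.float32(1.4060977))
bar (array([603.57141113, -52.26210022]), [17.255420684814453, 358.9576416015625], np.float32(1.4077543))
-0.16580627893946132 (602, -53, 150) [-1.48413620e-01  5.13887485e-01  1.46417679e+00 -4.44089210e-16
  1.16352838e+00  1.58818899e+00]
-0.16580627893946132 (602, -53, 57) [-1.48413620e-01  6.35102911e-01  1.51692584e+00 -4.44089210e-16
  9.89563898e-01  1.58818899e+00]
1.4049900478554354 (602, -53, 150) [-1.48413620e-01  5.13887485e-01  1.46417679e+00 -4.44089210e-16
  1.16352838e+00  1.73926592e-02]
1.4049900478554354 (602, -53, 57) [-1.48413620e-01  6.35102911e-01  1.51692584e+00 -4.44089210e-16
  9.89563898e-01  1.73926592e-02]
2.975786374650332 (602, -53, 150) [-1.48413620e-01  5.13887485e-01  1.46417679e+00 -4.44089210e-16
  1.16352838e+00 -1.55340367e+00]
2.975786374650332 (602, -53, 57) [-1.48413620e-01  6.35102911e-01  1.51692584e+00 -4.44089210e-16
  9.89563898e-01 -1.55340367e+00]
-1.736602605734358 (602, -53, 150) None
-1.736602605734358 (602, -53, 57) None
```

```bash
python3 - <<'E'
from h import *
print(bot.tip_reach)
q=down(1.407)
bot.move_gripper(50,60)
bot.move_to([603,-52,180],q)
bot.servo_line([603,-52,68]); bot.move_gripper(0,60)
s=bot.read_state();print(s["grip_width"],s["grip_force"],s["ee_pos"],s["clock"])
bot.servo_line([603,-52,180],speed=80); bot.dwell(.2)
s=bot.read_state();print(s["grip_width"],s["grip_force"],s["ft_force"],s["moment"],s["clock"])
c,p=cloud("side");cv2.imwrite("pics/s1.png",c["image"])
c,p=cloud();cv2.imwrite("pics/t1.png",c["image"])
E
```

```text
19.0
13.990061554860764 60.61297059059143 [603.44647733 -52.06497043  68.95319508] 4.1417
14.220029139997338 59.84307646751404 [ 0.01515698 -0.65372908 -1.24979039] [ 0.02580884  0.01946871 -0.09206202] 5.8917
```

View pics/s1.png

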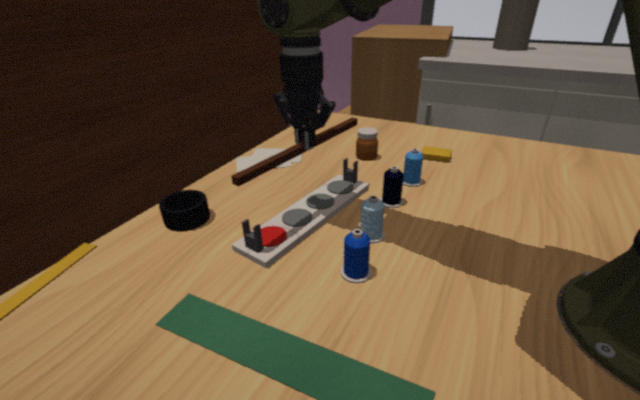

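The bar is held level between (237,178) and (357,122), clear of both brackets. Next I'll lay it on the strip, then measure the seats once they're uncovered.

```bash
python3 - <<'E'
from h import *
S=[468,266.5]; q=down(0.024)
bot.move_to(S+[180],q)
bot.servo_line(S+[50],speed=150)
print(bot.servo_line(S+[22],speed=25,until_force=5), bot.read_state()["ee_pos"])
bot.move_gripper(40); bot.servo_line(S+[150])
print(bot.read_state()["clock"])
bot.move_to([300,100,250],down(1.407))
c,p=cloud();cv2.imwrite("pics/t2.png",c["image"]); np.savez("t2.npz",p=p)
im=c["image"].astype(int);B,G,Rr=im[...,0],im[...,1],im[...,2]
m=np.zeros(B.shape,bool);m[140:335,180:240]=1
print("bar",rectpx(c,(Rr>G+5)&(Rr<130)&m&(p[...,2]>10),19))
print(bot.read_state()["clock"])
cv2.imwrite("pics/t2c.png",cv2.resize(c["image"][120:340,170:500],None,fx=2.4,fy=2.4,interpolation=cv2.INTER_CUBIC))
E
```

```text
True [467.89753027 266.44711622  25.94339834]
10.9667
bar (array([468.40844727, 263.99295044]), [16.972232818603516, 355.1119689941406], np.float32(0.024252553))
12.4583
```

View pics/t2c.png

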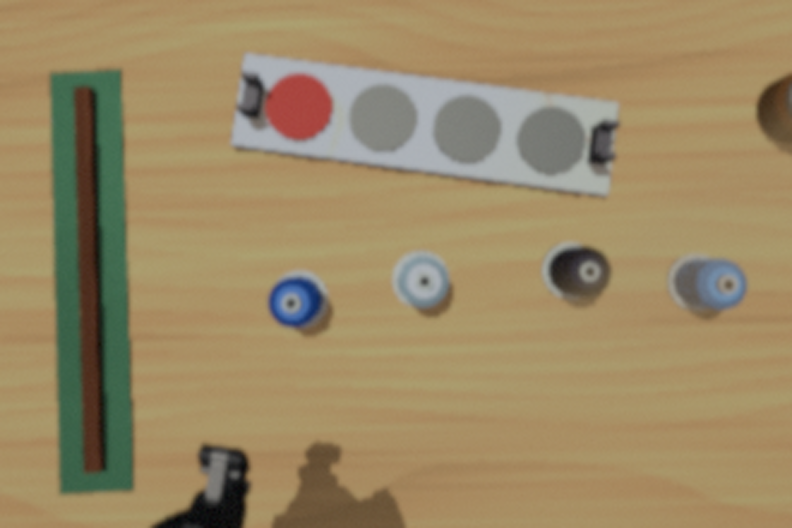

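The bar lies along the middle of the strip. All four seats are clear, with crop centres at about (300,106), (383,118), (467,129) and (551,141). I'll fit those and the nubs.

```bash
python3 - <<'E'
from h import *
import json
c=bot.read_camera("top"); im=c["image"].astype(int); g=im.sum(2)/3
S=[]
for u,v in ((300,106),(383,118),(467,129),(551,141)):
    u=u/2.4+170-.3;v=v/2.4+120-.3
    t=im[int(v)-4:int(v)+5,int(u)-4:int(u)+5].mean((0,1)); bdc=im[int(v)-2:int(v)+3, int(u)-20:int(u)-16].mean((0,1))
    m=(np.linalg.norm(im-t,axis=2)<38).astype(np.uint8)
    w=np.zeros_like(m); cv2.circle(w,(round(u),round(v)),17,1,-1); m&=w
    k=max(cv2.findContours(m,cv2.RETR_EXTERNAL,cv2.CHAIN_APPROX_NONE)[0],key=cv2.contourArea)
    e=cv2.fitEllipse(k); P=ray(c,e[0],20); S.append(P[:2]); print(np.round(e[0],1),np.round(e[1],1),P.round(1))
S=np.array(S); print(np.diff(S,axis=0).round(1),np.linalg.norm(np.diff(S,axis=0),axis=1))
d=S[0]-S[3]; th=np.arctan2(d[1],d[0]); ctr=S.mean(0); e=np.array([np.cos(th),np.sin(th)])
fit=[(ctr+k*e).tolist() for k in(120,40,-40,-120)]; print(th,np.round(fit,1))
f=200/np.tan(np.radians(c["fovy"])/2); A=rot(c["attitude"])
sp={}
for n,(u,v) in dict(royal=(292,303),pale=(424,281),navy=(590,271),sky=(728,285)).items():
    u=u/2.4+170-.3;v=v/2.4+120-.3; P=ray(c,(u,v),88); sp[n]=P[:2].tolist(); print(n,P.round(1))
json.dump(dict(seats=fit,th=float(th),sp=sp),open("m.json","w"))
E
```

```text
[294.1 164.3] [25. 26.] [622.2  63.7  20. ]
[329.3 168.8] [27.  27.3] [609.4 -15.9  20. ]
[364.2 173.6] [27.  27.1] [596.  -94.4  20. ]
[399.4 178.4] [26.9 27.3] [ 582.8 -173.1   20. ]
[[-12.8 -79.5]
 [-13.5 -78.5]
 [-13.2 -78.7]] [80.56375193 79.67627225 79.84435871]
1.4057355106256884 [[ 622.3   63.5]
 [ 609.2  -15.5]
 [ 596.   -94.4]
 [ 582.9 -173.3]]
royal [441.3  67.4  88. ]
pale [456.8 -46.4  88. ]
navy [ 461.2 -188.8   88. ]
sky [ 445.8 -305.8   88. ]
```

```bash
cat > pp.py <<'E'
from h import *
import json
M=json.load(open("m.json")); q=down(M["th"])
def carry(n,i):
    a,b=M["sp"][n],M["seats"][i]
    bot.move_gripper(74,45); bot.move_to(a+[190],q); bot.servo_line(a+[48],speed=150)
    bot.move_gripper(0,45); w=bot.read_state()["grip_width"]
    bot.servo_line(a+[190],speed=150); bot.move_to(b+[190],q)
    bot.servo_line(b+[78],speed=120); bot.dwell(.2)
    h=bot.servo_line(b+[65],speed=25,until_force=4); s=bot.read_state()
    print(n,"w",w,"touch",h,s["ee_pos"].round(1),s["grip_width"],s["ft_force"].round(1))
    bot.move_gripper(74); bot.servo_line(b+[190],speed=150); print(bot.read_state()["clock"])
E
python3 - <<'E'
from pp import *
carry("pale",0)
bot.move_to([300,100,250],q)
c=bot.read_camera("top");cv2.imwrite("pics/t3.png",cv2.resize(c["image"][120:340,170:500],None,fx=2.4,fy=2.4,interpolation=cv2.INTER_CUBIC))
E
```

```text
pale w 43.0685969115002 touch True [622.3  63.5  68.7] 42.6887670665107 [-1.8 -0.   6.6]
20.2833
```

View pics/t3.png

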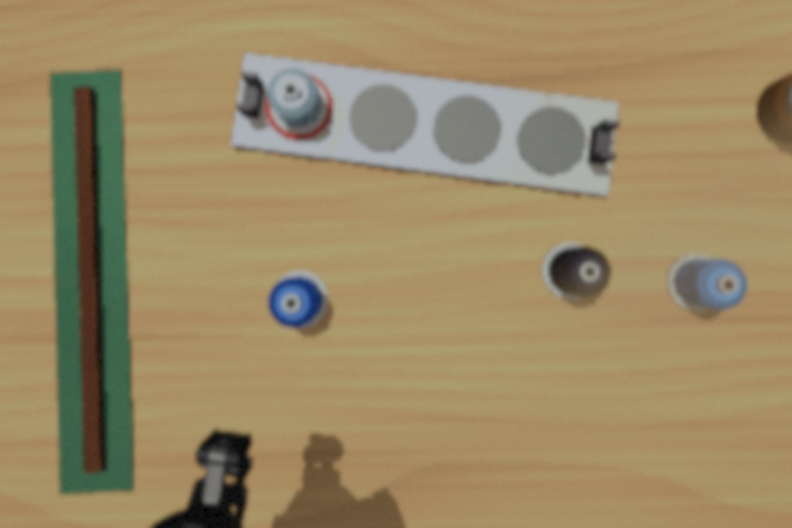

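The pale spool stands upright on the red seat with its nub at crop (291,90) and an even red rim around the foot. I'll carry over the other three.

```bash
python3 - <<'E'
from pp import *
for n,i in (("sky",1),("royal",2),("navy",3)): carry(n,i)
bot.move_to([300,100,250],q)
c=bot.read_camera("top");cv2.imwrite("pics/t4.png",cv2.resize(c["image"][120:340,170:500],None,fx=2.4,fy=2.4,interpolation=cv2.INTER_CUBIC))
s=bot.read_camera("side");cv2.imwrite("pics/s4.png",s["image"])
print(ray(c,(291/2.4+169.7,90/2.4+119.7),108))
E
```

```text
sky w 43.02993292567674 touch True [609.3 -15.4  68.9] 42.90716036789085 [-1.7  0.4  5.8]
30.3083
royal w 43.50591966317786 touch True [596.2 -94.4  68.8] 43.18509172014299 [-2.4  0.1  6.6]
37.85
navy w 42.96372812767368 touch True [ 583.  -173.3   68.9] 42.95018819213333 [-1.1  0.5  6.4]
44.975
[622.6200281   62.41186982 108.        ]
```

View pics/t4.png

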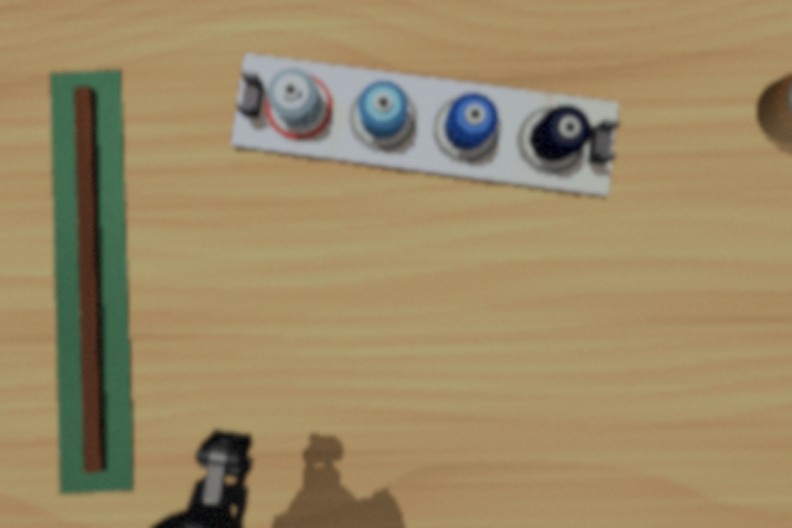

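View pics/s4.png

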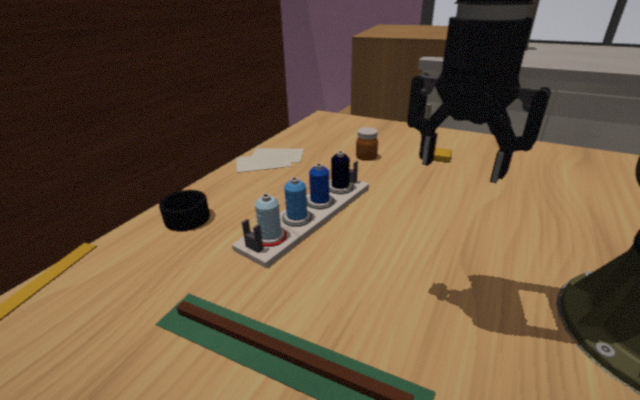

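All four spools stand upright, pale to navy from the red seat, with nubs at crop (291,90), (383,103), (475,114) and (569,127). The bar is on the strip and the arm is clear, so I'll check the nubs against the seat centres and hand in.

```bash
python3 - <<'E'
from pp import *
c=bot.read_camera("top")
e=[np.linalg.norm(ray(c,(u/2.4+169.7,v/2.4+119.7),108)[:2]-M["seats"][i]) for i,(u,v) in enumerate(((291,90),(383,103),(475,114),(569,127)))]
print(np.round(e,1))
if max(e)<7: print(bot.finish_job())
E
```

```text
[1.1 0.4 1.2 0.7]
the job is handed in; nothing more can be done
None
```

The job is done and handed in: the bar lies along the middle of the green strip, and the four spools stand pale to navy from the red seat, each measured within about 1.2 mm of its seat centre; the judge's verdict was not shown.

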